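# Seat a notched tube rotor in a parked spinner and latch it

### The arm

A 6-joint arm with a two-finger parallel gripper is mounted at the origin on the work surface. World frame = base frame: x ahead of the robot, y to its left, z up, the work surface at z = 0. Lengths are in m, angles in degrees, forces in N, time in s.
With the tool pointing down it reaches from about 0.375 to 0.75 m from the base axis. Payload 9 kg.
Tool frame: the origin (TCP) lies where the fingers leave the gripper's body, on its centre line; the fingertips stand 73 mm ahead of it and the grasp point (between the pads) lies 54 mm ahead of it (robot.tip_reach is the distance from the TCP to the fingertips, in m); z points along the fingers, y is the direction in which the jaws open and shut (so a half turn about z gives the same grasp; the last joint's range is limited). The gripper opens to 85 mm and grips with 20 to 120 N. Pads are 22 mm wide; open, the fingers measure 114 mm over their backs; the gripper's body (76 mm by 85 mm) begins 54 mm behind the grasp point. The pads swing forward as they close: fully open they stand 13 mm farther back than shut.
Start: joints at [57.485, 5.964, 5.575, 89.605, 0, 77.527], TCP at [0.206, 0.564, 0.304] pointing down, gripper open.
Joint ranges: [-171.21, 171.21], [-48.23, 106.86], [-62.78, 66.21], [-105.2, 120.99], [-86.42, 89.51], [-180, 180]. Speed limits (degrees/s): [127.2, 127.2, 147.25, 180, 180, 180].

### API

Orientations are given as [roll, pitch, yaw] about the fixed x, y, z axes, in that order (R = Rz(yaw) Ry(pitch) Rx(roll)).
In Python, from plant import robot gives the robot as it stands. Calls block until the motion is done:
- robot.move_pose(position, orientation): joint-space move of the TCP to a pose.
- robot.line_to(position, vel=0.15, rotation=None, guard=None): straight line of the TCP; rotation=None keeps the orientation; vel is the mean speed in m/s. With guard (N) it stops when the force on the tool has changed by that much, and returns True; else False.
- robot.goto_joints(angles): joint-space move.
- robot.set_gripper(opening): finger opening in m; the grip force is fixed at half the most; returns when the fingers have stopped.
- robot.pause(seconds).
- robot.ik(position, orientation): joint angles nearest the present ones, or None.
- robot.observe(): the state.
- robot.grab_frame(name): name is "scene" or "top"; returns the picture (480x640x3 uint8, blue, green, red); there is no depth.
- robot.get_calibration(name): a dict with "vertical_fov" (degrees; the focal length in pixels is half the picture's height over the tangent of half this angle, whatever the lens; pixels are square), "cx", "cy" (the principal point, pixels), "k1" (the pictures are not rectified: a ray, as slopes to the right and down, at radius r is drawn at 1 + k1 r^2 times it, then the intrinsics apply), "rvec" (rotation vector, rad) and "tvec" (3), from world to camera coordinates, as OpenCV has them. Camera axes: x right, y down, z forward; pixel columns grow to the right and rows downward; lengths in m; the calibration is good to about 2 mm. A picture is of the moment at which its call begins. get_calibration takes no time and is no camera call.
A pose or a line that the arm cannot do raises robot.IKError and nothing moves.
- robot.job_done(): hands the job in, once; it reports no verdict.
The state is a dict: "time": time; "q": joint angles; "qvel": joint speeds; "joint_torque": joint torques, N m; "tool_pos": TCP position; "tcp_rot": TCP orientation; "ft_force": force on the tool from outside, world axes, zero at the start; "torque": the same for the moment, N m; "gripper_width": finger opening in m.
Only numpy, scipy, OpenCV 4.12 (cv2) and the standard library are available. Lean on these libraries where they do the work, as an engineer would, in place of code of your own. Each camera call takes 0.05 s, during which the arm holds its last target.

### The job

Pick up the loose aluminium tube rotor by its fin and fit it fully home in the round cup of the bench spinner: the notch in its rim must drop over the rib in the cup, which has been left parked at some unknown angle, so rest the rotor lightly on the rib and turn it by feel, never forcing it, until it drops flat on the cup floor. Let go of it, then push the spinner's latch all the way in over the rotor's rim. Leave everything else on the bench where it is.

Things in the scene. Friction and masses are not known exactly. Their poses are not given: they have to be found in the camera images.
- rotor: Loose tube rotor, 175-350 g: aluminium disc 73 mm across, 24 mm thick, black fin handle on top, dark dots for tube holes. Its one notch, 12.5 mm wide, 9.5 mm deep, through the whole thickness, is in the rim at the rotor's +x end. Origin: centre of underside; z up. Starts flat on the bench, +x between 35 degrees right and 65 left of straight away from the robot.
- fin (a point): Centre of the top of the rotor's fin, 68 mm above the rotor's underside; axes as the rotor's. The fin is 40 mm long along x (so it points at the notch), 12 mm thick along y, and stands 44 mm above the disc.
- spinner: Fixed bench spinner: white housing, 186 mm (x) by 156 mm (y), top at 70 mm, reaching from x = -108 to +78 mm. Origin: at bench height below the cup's axis; z up; -x is its front with latch and display, within 20 degrees of facing the robot. A round steel cup stands on top. More than 40 N between rotor and spinner counts as forcing.
- cup_floor (a point): Centre of the cup's floor, 73 mm above the bench, axes as the spinner's; the seated rotor's origin comes here. Bore 76 mm (1.5 mm play round the rotor). The steel rib on the wall is 9 mm wide, reaches 9 mm inwards and 10 mm up from the floor. Its angle is not measured: seen from above it lies 5 to 56 degrees counter-clockwise of the spinner's +x (the side opposite the latch).
- cup_rim (a point): Centre of the cup's mouth, 20 mm above the floor, with a sloping lead-in. The rotor enters 10 mm and rests on the rib; only with its notch over the rib (within some 3 degrees) does it sink the last 10 mm to the floor, its disc then standing about 4 mm above the rim. A stiff brake keeps the cup from turning.
- latch (a joint): Slide latch at the spinner's front: 0 m = out, clear of the cup, 0.022 m = fully in; grows towards the spinner's +x. Starts nearly out; about 2 N of friction, no spring. Its tongue, 16 mm wide and 5 mm thick, runs 2.5 mm above the seated rotor's disc, tip 47 mm from the cup's axis when out, 25 mm when in. An unseated rotor blocks it.
- latch_knob (a point): Centre of the top of the latch's upright black knob, 136.5 mm above the bench; 12 mm along the slide, 22 mm wide, 32 mm tall, 88 mm in front of the cup's axis when out. Axes as the spinner's. Can be pushed on its front face with shut fingers.
- comb: White plastic gel comb lying flat, 85 by 31 mm, 6 mm thick; bystander near the rotor. Origin: underside.
- vial: Small glass jar, 34 mm across, 45 mm tall; bystander near the rotor. Origin: centre of its underside.
- gel_tray: Clear plastic tray 85 by 65 by 16 mm, bystander. Origin: centre of its underside.
- pipette: Hand pipette lying along x, 218 mm long, 20 mm thick, bystander. Origin: on the underside, at the front end of its grey grip.
- tube_rack: White tube rack 70 by 160 mm, 48 mm tall, bystander. Origin: centre of its underside.
- bottle: Glass bottle, 70 mm across, 140 mm tall, bystander. Origin: centre of its underside.
- beaker: Glass beaker 76 mm across, 90 mm tall, bystander. Origin: centre of its underside.
Mind the look-alikes: they are no part of the job. Leave any pink or purple look-alike of the rotor alone.

How it is judged:
By the outcome, as a careful person would: the job done as asked, in the order asked, and still so for the second after the job is handed in, with the robot touching nothing.
It also fails if it takes over 61 s, if anything falls off the work surface, if the arm or the gripper's body presses on something with over 40 N, if the wrist force passes 120 N, or if a joint passes its speed limit or range.

## Working session

There is one attempt and no reset: what is moved stays moved. The work goes in short steps, each a Python script; the robot and the scene stay as the last script left them, time stands still between calls to the robot, and variables do not carry over. Pictures are saved under pics/ and viewed, and the job is handed in when it is done.

```bash
mkdir -p pics; ls
python3 - <<'E'
from plant import robot
import cv2
for n in("scene","top"):
    im=robot.grab_frame(n); cv2.imwrite(f"pics/{n}0.png",im); print(n,robot.get_calibration(n))
o=robot.observe(); print(o)
E
```

```text
pics
scene {'vertical_fov': 52.47233608751113, 'cx': 317.26603639197504, 'cy': 236.5478016302124, 'k1': -0.05083693179718462, 'rvec': array([ 2.30136961,  0.77787784, -0.27126483]), 'tvec': array([-0.46762992, -0.17592221,  1.40309002])}
top {'vertical_fov': 54.80454403740099, 'cx': 323.7093914803452, 'cy': 237.51207499062068, 'k1': -0.11156970420437748, 'rvec': array([ 2.1532253 , -2.20361358,  0.06189953]), 'tvec': array([0.03227557, 0.57278543, 1.2831199 ])}
{'time': 0.1, 'q': array([ 5.74824702e+01,  5.99538693e+00,  5.53301092e+00,  8.96039547e+01,
       -1.72191677e-03,  7.75272682e+01]), 'qvel': array([ 0.00071078, -0.0526745 ,  0.0162282 , -0.02743548,  0.07779685,
       -0.00135125]), 'joint_torque': array([ 6.68683264e-03, -5.58203781e+01,  5.04725575e+01,  1.28176674e-02,
       -2.35971747e-04,  3.22564119e-05]), 'tool_pos': array([0.20553374, 0.56348317, 0.30321246]), 'tcp_rot': array([-1.79934863e+02, -1.26444834e-02,  1.59955196e+02]), 'ft_force': array([-0.09774393,  0.47646151, -0.23040796]), 'torque': array([-0.01412112, -0.03873634,  0.02288762]), 'gripper_width': 0.0855033086910118}
```

View pics/scene0.png

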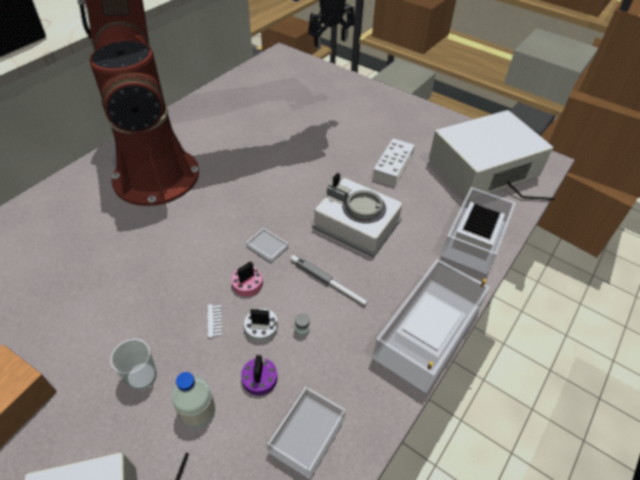

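View pics/top0.png

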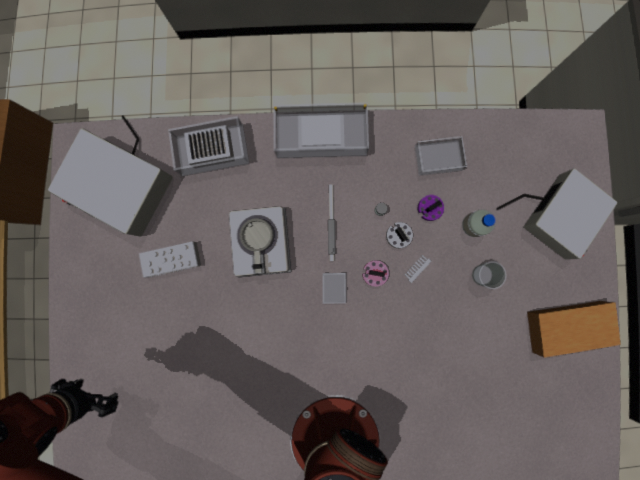

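Three rotor-like things appear in the top view: pink at (376,273), purple at (431,207) and plain grey-white at (400,235). The grey-white one is aluminium, so it is the rotor. The spinner is at (259,240), with the cup at about (257,235) and the latch below it. I'll confirm with crops.

Run:
```python
import cv2,numpy as np
t=cv2.imread("pics/top0.png"); s=cv2.imread("pics/scene0.png")
a=cv2.resize(t[205:265,370:430],(400,400),interpolation=cv2.INTER_CUBIC)
b=cv2.resize(t[195:285,215:305],(400,400),interpolation=cv2.INTER_CUBIC)
cv2.imwrite("pics/c1.png",np.hstack([a,b]))
a=cv2.resize(s[295,:][None] if 0 else s[295:355,230:320],(400,267),interpolation=cv2.INTER_CUBIC)
b=cv2.resize(s[165:255,305:410],(400,343),interpolation=cv2.INTER_CUBIC)
b=cv2.resize(b,(400,343)); a=cv2.copyMakeBorder(a,0,76,0,0,cv2.BORDER_CONSTANT)
cv2.imwrite("pics/c2.png",np.hstack([a,b]))
```

```text
(no output)
```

View pics/c1.png

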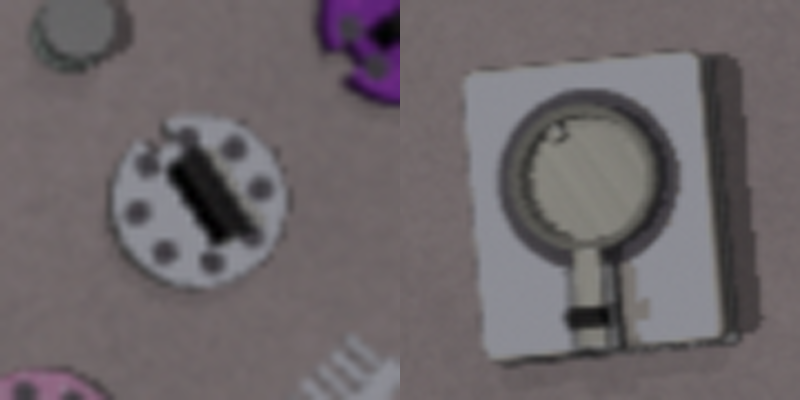

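View pics/c2.png

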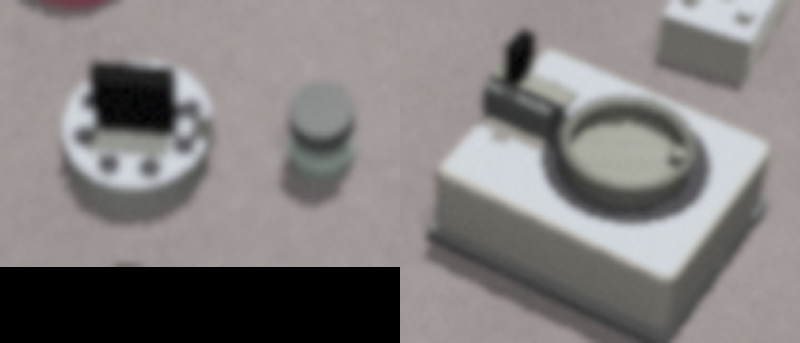

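The crops confirm it. The rotor is the silver one at top (400,235), its notch at the upper left of the rim, with the vial at the upper left and the comb at the lower right. The rib is just visible in the cup at about top (250,224). Next I'll measure.

```bash
cat > h.py <<'E'
import cv2,numpy as np
from scipy.optimize import least_squares
def cam(robot,n):
    c=robot.get_calibration(n); f=240/np.tan(np.radians(c["vertical_fov"]/2))
    R=cv2.Rodrigues(np.array(c["rvec"]))[0]; t=np.array(c["tvec"]); return dict(f=f,cx=c["cx"],cy=c["cy"],k=c["k1"],R=R,t=t,C=-R.T@t)
def ray(c,px):
    px=np.atleast_2d(px).astype(float)
    d=np.c_[(px[:,0]-c["cx"])/c["f"],(px[:,1]-c["cy"])/c["f"]]
    u=d.copy()
    for _ in range(20): u=d/(1+c["k"]*(u**2).sum(1,keepdims=True))
    return np.c_[u,np.ones(len(u))]@c["R"]
def plane(c,px,z):
    r=ray(c,px); return (c["C"]+r*((z-c["C"][2])/r[:,2:]))[:,:2]
def proj(c,P):
    q=np.atleast_2d(P)@c["R"].T+c["t"]; u=q[:,:2]/q[:,2:]; u=u*(1+c["k"]*(u**2).sum(1,keepdims=True))
    return u*c["f"]+[c["cx"],c["cy"]]
def circ(p,r=None):
    x0=p.mean(0)
    if r: f=lambda v:np.hypot(*(p-v[:2]).T)-r; s=least_squares(f,x0,loss="soft_l1",f_scale=.001)
    else: f=lambda v:np.hypot(*(p-v[:2]).T)-v[2]; s=least_squares(f,[*x0,.036],loss="soft_l1",f_scale=.001)
    return s.x, np.sqrt(np.mean(s.fun**2))
E
python3 - <<'E'
from plant import robot
from h import *
I={n:cv2.imread(f"pics/{n}0.png") for n in("top","scene")}
C={n:cam(robot,n) for n in I}
for n in C: print(n,C[n]["C"])
# rotor
for n,(cx,cy) in dict(top=(400,235),scene=(261,323)).items():
    g=cv2.cvtColor(I[n],cv2.COLOR_BGR2GRAY)
    hsv=cv2.cvtColor(I[n],cv2.COLOR_BGR2HSV)
    print(n,"patch V",g[cy-15:cy+16:5,cx-18:cx+19:4])
    w=np.zeros_like(g);cv2.circle(w,(cx,cy),22,255,-1)
    m=((g>135)&(w>0)).astype(np.uint8)
    k,l,st,_=cv2.connectedComponentsWithStats(m); b=1+np.argmax(st[1:,4]); 
    ct=max(cv2.findContours((l==b).astype(np.uint8),cv2.RETR_EXTERNAL,cv2.CHAIN_APPROX_NONE)[0],key=cv2.contourArea)[:,0]
    p=plane(C[n],ct,.024); print(len(p),circ(p),circ(p,.0365))
    d=((g<45)&(w>0)).astype(np.uint8)
    k,l,st,ce=cv2.connectedComponentsWithStats(d); b=1+np.argmax(st[1:,4])
    print("fin",st[b],ce[b]); 
    if n=="top":
        cf=max(cv2.findContours((l==b).astype(np.uint8),cv2.RETR_EXTERNAL,cv2.CHAIN_APPROX_NONE)[0],key=cv2.contourArea)[:,0]
        q=plane(C[n],np.argwhere(l==b)[:,::-1],.068); m_=q.mean(0); e=np.linalg.svd(q-m_)[2][0]; print("fin top-plane",m_,e,np.degrees(np.arctan2(e[1],e[0])))
        print(cv2.minAreaRect((plane(C[n],cf,.068)*1000).astype(np.float32)))
E
```

```text
top [0.48090575 0.0018027  1.3206998 ]
scene [ 1.00005517 -0.58321037  0.93703965]
top patch V [[107 105 108 106 106 105 107 101 104 101]
 [108 106 108  81  64 140 120 106 106 104]
 [109 104 109 106  29  76 142 138 103 103]
 [109  79  84 141  33  25 110 136 100 103]
 [109  93 141 136 142   8  53 132 104 102]
 [106 105  83 134 142  75 132 105 103 104]
 [103 105 106 100  97 104 107 109 107 102]]
57 (array([ 0.56650376, -0.17900011,  0.01572688]), np.float64(0.006476935915168173)) (array([ 0.58151454, -0.20629025]), np.float64(0.0069186592292298415))
fin [396 227  12  14  80] [400.85   233.9875]
fin top-plane [ 0.57464216 -0.1913146 ] [-0.84690372 -0.53174626] -147.87648112732958
((574.21923828125, -191.0626678466797), (40.60671615600586, 15.206557273864746), 31.90577507019043)
scene patch V [[153 154 124 131 148 165 162 154 156 155]
 [154 160  48  25  27  32  40 210 169 158]
 [158 195  50  12   8   9  15 129 180 160]
 [166 181 110  52  43  31  27 193 106 155]
 [140 197 165 153 154 148 168 111 171 155]
 [124 121 193 146 210 108 204 157  93 153]
 [149  97  95 106 117 108  96  92 152 156]]
154 (array([ 0.57250947, -0.18874451,  0.04657319]), np.float64(0.005328851719253544)) (array([ 0.57660581, -0.1931205 ]), np.float64(0.011776033209552263))
fin [251 310  18  14 198] [259.59090909 316.93939394]
```

```bash
cat > m1.py <<'E'
from plant import robot
from h import *
I={n:cv2.imread(f"pics/{n}0.png") for n in("top","scene")}
C={n:cam(robot,n) for n in I}
S=6
def up(n,x0,y0,x1,y1):
    g=cv2.cvtColor(I[n],cv2.COLOR_BGR2GRAY)[y0:y1,x0:x1]
    return cv2.resize(g,None,fx=S,fy=S,interpolation=cv2.INTER_CUBIC)
def topx(p,x0,y0): return (np.asarray(p,float)+.5)/S-.5+[x0,y0]
def big(m):
    k,l,st,_=cv2.connectedComponentsWithStats(m.astype(np.uint8)); return l==1+np.argmax(st[1:,4])
def cont(m): return max(cv2.findContours(m.astype(np.uint8),cv2.RETR_EXTERNAL,cv2.CHAIN_APPROX_NONE)[0],key=cv2.contourArea)[:,0]
def edges_radial(g,c,rmin,rmax,thr): pass
if __name__=="__main__":
    # rotor top
    for n,(x0,y0,x1,y1),th in(("top",(380,215,420,255),123),("scene",(238,303,286,348),180)):
        g=up(n,x0,y0,x1,y1); m=big(g>th); h=cv2.convexHull(cont(m))[:,0]
        f=np.zeros_like(g); cv2.fillPoly(f,[h],255); hc=cont(f>0)
        p=plane(C[n],topx(hc,x0,y0),.024); print(n,"disc",circ(p),circ(p,.0365))
        c=circ(p,.0365)[0]
        v=cv2.cvtColor(g,cv2.COLOR_GRAY2BGR); 
        a=np.linspace(0,6.28,200); q=proj(C[n],np.c_[c[0]+.0365*np.cos(a),c[1]+.0365*np.sin(a),0*a+.024])
        for u in q: cv2.circle(v,tuple(((u-[x0,y0]+.5)*S).astype(int)),0,(0,0,255),-1)
        # darkness profile around notch radius on z=.024
        prof=[]
        for deg in range(-40,70,2):
            pts=[[c[0]+r*np.cos(np.radians(deg)),c[1]+r*np.sin(np.radians(deg)),.024] for r in(.032,.033,.034,.035)]
            u=(proj(C[n],pts)-[x0,y0]+.5)*S
            prof.append(np.mean([g[int(b),int(aa)] for aa,b in u]))
        prof=np.array(prof).round().astype(int); print(dict(zip(range(-40,70,2),prof.tolist())))
        cv2.imwrite(f"pics/rot_{n}.png",cv2.resize(v,None,fx=2,fy=2))
    # housing top
    for n,(x0,y0,x1,y1),th in(("top",(220,195,300,285),122),("scene",(305,165,410,260),190)):
        g=up(n,x0,y0,x1,y1); m=big(g>th); h=cv2.convexHull(cont(m))[:,0]
        f=np.zeros_like(g); cv2.fillPoly(f,[h],255); hc=cont(f>0)
        p=plane(C[n],topx(hc,x0,y0),.070)*1000
        print(n,cv2.minAreaRect(p.astype(np.float32)))
        cv2.imwrite(f"pics/sp_{n}.png",g)
E
python3 m1.py
```

```text
top disc (array([ 0.57645791, -0.1941667 ,  0.03540522]), np.float64(0.00030565749758899787)) (array([ 0.57650777, -0.19418983]), np.float64(0.0011321665565427862))
{-40: 127, -38: 124, -36: 120, -34: 122, -32: 123, -30: 124, -28: 128, -26: 132, -24: 138, -22: 140, -20: 138, -18: 136, -16: 136, -14: 133, -12: 134, -10: 133, -8: 134, -6: 133, -4: 132, -2: 131, 0: 131, 2: 131, 4: 131, 6: 131, 8: 128, 10: 129, 12: 131, 14: 132, 16: 132, 18: 131, 20: 120, 22: 100, 24: 84, 26: 76, 28: 88, 30: 100, 32: 107, 34: 108, 36: 103, 38: 98, 40: 97, 42: 102, 44: 116, 46: 128, 48: 134, 50: 128, 52: 121, 54: 118, 56: 119, 58: 124, 60: 128, 62: 132, 64: 135, 66: 138, 68: 137}
scene disc (array([ 0.57045175, -0.21061479,  0.02260487]), np.float64(0.006801186462904785)) (array([ 0.5754562, -0.1921306]), np.float64(0.010564664331603222))
{-40: 159, -38: 158, -36: 161, -34: 168, -32: 180, -30: 189, -28: 197, -26: 201, -24: 206, -22: 206, -20: 206, -18: 206, -16: 205, -14: 204, -12: 205, -10: 204, -8: 202, -6: 200, -4: 194, -2: 185, 0: 178, 2: 173, 4: 170, 6: 172, 8: 177, 10: 179, 12: 176, 14: 168, 16: 160, 18: 144, 20: 130, 22: 118, 24: 112, 26: 108, 28: 107, 30: 109, 32: 113, 34: 119, 36: 131, 38: 143, 40: 155, 42: 165, 44: 174, 46: 181, 48: 184, 50: 187, 52: 188, 54: 189, 56: 190, 58: 190, 60: 193, 62: 193, 64: 194, 66: 196, 68: 196}
top ((566.3626708984375, 199.25546264648438), (177.59976196289062, 147.0372772216797), 4.375879287719727)
scene ((566.8584594726562, 196.5604248046875), (174.7762908935547, 146.24111938476562), 4.3227643966674805)
```

```bash
cat > m2.py <<'E'
from m1 import *
yaw=np.radians(4.35)
out=[]
for n,(x0,y0,x1,y1),o in(("top",(230,205,290,285),(.5814,.2004)),("scene",(335,175,405,240),(.5819,.1977))):
    s=8
    v=cv2.resize(I[n][y0:y1,x0:x1],None,fx=s,fy=s,interpolation=cv2.INTER_CUBIC)
    a=np.linspace(0,6.28,300)
    for r,z,col in((.038,.093,(0,0,255)),(.038,.073,(0,255,0))):
        for u in proj(C[n],np.c_[o[0]+r*np.cos(a),o[1]+r*np.sin(a),0*a+z]): cv2.circle(v,tuple(((u-[x0,y0]+.5)*s).astype(int)),0,col,-1)
    out.append(v); cv2.imwrite(f"pics/cup_{n}.png",v[:600,:800])
E
python3 m2.py
```

```text
(no output)
```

View pics/cup_top.png

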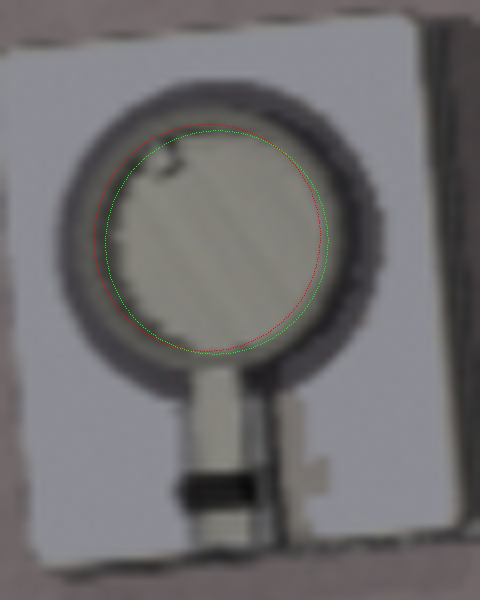

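View pics/cup_scene.png

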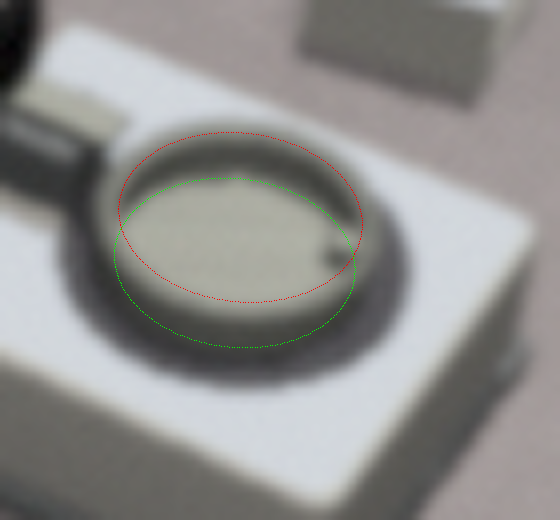

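```bash
cat > m3.py <<'E'
from m1 import *
o={"top":(.5814,.1990),"scene":(.5819,.1980)}
for n in("top","scene"):
    g=cv2.cvtColor(I[n],cv2.COLOR_BGR2GRAY).astype(np.float32)
    for z,rr in((.070,(.036,.066)),(.093,(.030,.055)),(.073,(.026,.044))):
        a=np.radians(np.arange(-130,131,4)); r=np.arange(rr[0],rr[1],.0005)
        A,Rr=np.meshgrid(a,r,indexing="ij")
        P=np.c_[(o[n][0]+Rr*np.cos(A)).ravel(),(o[n][1]+Rr*np.sin(A)).ravel(),np.full(A.size,z)]
        u=proj(C[n],P).astype(np.float32)
        G=cv2.remap(g,u[:,0].reshape(A.shape),u[:,1].reshape(A.shape),cv2.INTER_CUBIC)
        D=np.gradient(cv2.GaussianBlur(G,(5,1),0),axis=1)
        for sg in(1,-1):
            i=np.argmax(sg*D,axis=1); ok=(sg*D).max(1)>np.median((sg*D).max(1))*.5
            pts=np.c_[o[n][0]+r[i]*np.cos(a),o[n][1]+r[i]*np.sin(a)][ok]
            c,e=circ(pts); print(n,z,"rise" if sg>0 else "fall",ok.sum(),c.round(4),"rms",round(e,4))
E
python3 m3.py
```

```text
top 0.07 rise 66 [0.5813 0.1999 0.0555] rms 0.0005
top 0.07 fall 66 [0.582 0.197 0.039] rms 0.0015
top 0.093 rise 55 [0.5817 0.1985 0.0523] rms 0.001
top 0.093 fall 66 [0.5806 0.1931 0.0378] rms 0.0016
top 0.073 rise 36 [0.5815 0.2014 0.04  ] rms 0.0027
top 0.073 fall 66 [0.5812 0.1961 0.0383] rms 0.0024
scene 0.07 rise 66 [0.5794 0.2015 0.0564] rms 0.0013
scene 0.07 fall 55 [0.5811 0.1996 0.039 ] rms 0.0023
scene 0.093 rise 40 [0.5881 0.1889 0.0492] rms 0.0032
scene 0.093 fall 57 [0.579  0.2016 0.0478] rms 0.005
scene 0.073 rise 36 [0.5874 0.1922 0.036 ] rms 0.0032
scene 0.073 fall 66 [0.5798 0.2027 0.0329] rms 0.0026
```

Run:
```python
from m1 import *
o=np.array([.5813,.2000])
for z in(.073,.083):
  for p in((249.75,223.5),(251.5,225),(250.5,224.2)):
    d=plane(C["top"],p,z)[0]-o; print(z,p,np.hypot(*d).round(4),np.degrees(np.arctan2(d[1],d[0])).round(1))
for p in((335+337/8,175+257/8),): 
  for z in(.073,.083):
    d=plane(C["scene"],p,z)[0]-np.array([.5816,.199]); print("scene",z,np.hypot(*d).round(4),np.degrees(np.arctan2(d[1],d[0])).round(1))
for nm,p,z in(("vial",(382,209),.045),("pink",(376,273),.024),("purple",(431,207),.024)): print(nm,plane(C["top"],p,z))
t=robot.observe()["time"]
for w in(212,32,-148):
    print(w,robot.ik([.5765,-.194,.103],[180,0,w]),robot.ik([.5813,.2,.25],[180,0,w+6]))
```

```text
0.073 (249.75, 223.5) 0.0365 30.9
0.073 (251.5, 225) 0.0305 27.3
0.073 (250.5, 224.2) 0.0338 29.7
0.083 (249.75, 223.5) 0.0347 29.4
0.083 (251.5, 225) 0.0289 25.3
0.083 (250.5, 224.2) 0.0321 27.9
scene 0.073 0.0332 36.2
scene 0.083 0.033 18.3
vial [[ 0.64712752 -0.14486974]]
pink [[ 0.47029051 -0.12486393]]
purple [[ 0.65249539 -0.28658755]]
212 [-30.90077704  10.9631021  -10.04239543  68.99450247   0.
 -62.90077704] [  6.81572056   8.2994806    2.488517    84.18903639   0.
 -31.18427944]
32 [-30.90077704  10.9631021  -10.04239543  68.99450247   0.
 117.09922296] [  6.81572056   8.2994806    2.488517    84.18903639   0.
 148.81572056]
-148 [-30.90077704  10.9631021  -10.04239543  68.99450247   0.
 -62.90077704] [  6.81572056   8.2994806    2.488517    84.18903639   0.
 -31.18427944]
```

Run:
```python
from plant import robot
import cv2
robot.move_pose([.5765,-.194,.20],[180,0,-148])
robot.set_gripper(.045)
o=robot.observe(); print(o["time"],o["tool_pos"],o["tcp_rot"],o["ft_force"],o["gripper_width"])
t=robot.grab_frame("top"); s=robot.grab_frame("scene"); import numpy as np
a=cv2.resize(t[190:280,350:440],(400,400),interpolation=cv2.INTER_CUBIC); b=cv2.resize(s[240:360,200:320],(400,400),interpolation=cv2.INTER_CUBIC)
cv2.imwrite("pics/pre.png",np.hstack([a,b]))
```

```text
3.5583 [ 0.57652567 -0.19396014  0.200007  ] [-1.79998418e+02  5.57255284e-04 -1.47997077e+02] [ 0.39550743 -0.04897892 -0.12495202] 0.044989063869731574
```

View pics/pre.png

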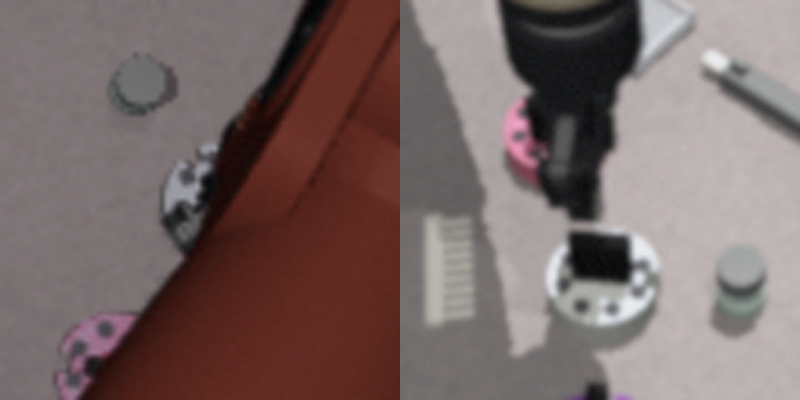

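The scene view shows the gripper over the silver rotor's fin, which is at crop (600,255), clear of the pink rotor and the vial. I'll descend with a guard and grasp.

Run:
```python
from plant import robot
import cv2,numpy as np
print(robot.line_to([.5765,-.194,.103],vel=.12,guard=6))
o=robot.observe(); print(o["time"],o["tool_pos"],o["ft_force"])
s=robot.grab_frame("scene"); a=cv2.resize(s[270:350,210:310],(500,400),interpolation=cv2.INTER_CUBIC)
robot.set_gripper(0.0)
o=robot.observe(); print(o["time"],o["tool_pos"],o["ft_force"],o["torque"],o["gripper_width"])
s=robot.grab_frame("scene"); b=cv2.resize(s[270:350,210:310],(500,400),interpolation=cv2.INTER_CUBIC)
cv2.imwrite("pics/gr.png",cv2.resize(np.hstack([a,b]),(800,320)))
```

```text
False
4.6167 [ 0.57698486 -0.19430473  0.10395289] [-0.25456561 -0.55871652 -0.42671683]
5.0583 [ 0.57683455 -0.1941621   0.10369502] [-0.84407913  0.5978557   4.87006066] [ 0.09106953  0.06727757 -0.03377231] 0.011590094511529514
```

View pics/gr.png

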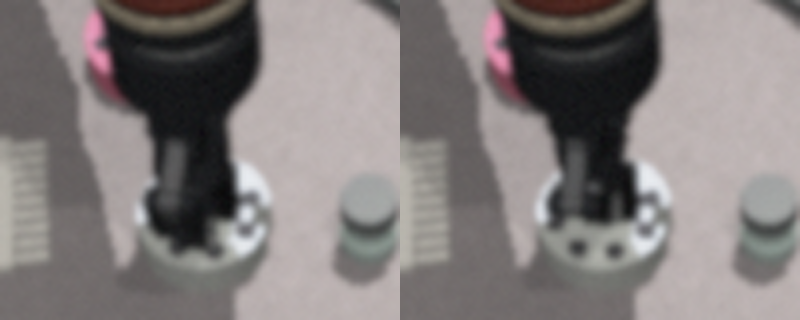

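Fin grasped, width 11.6 mm. Now I'll lift and carry it over the cup.

Run:
```python
from plant import robot
import cv2,numpy as np
robot.line_to([.5765,-.194,.14],vel=.06)
o=robot.observe(); print(o["time"],o["ft_force"],o["torque"],o["gripper_width"])
robot.line_to([.5765,-.194,.255],vel=.2)
robot.move_pose([.5813,.2,.255],[180,0,-151])
robot.pause(.2)
o=robot.observe(); print(o["time"],o["tool_pos"],o["tcp_rot"],o["ft_force"],o["torque"],o["gripper_width"])
t=robot.grab_frame("top"); s=robot.grab_frame("scene"); cv2.imwrite("pics/hov_t.png",t);cv2.imwrite("pics/hov_s.png",s)
a=cv2.resize(t[185:285,210:310],(400,400),interpolation=cv2.INTER_CUBIC); b=cv2.resize(s[140:260,300:420],(400,400),interpolation=cv2.INTER_CUBIC)
cv2.imwrite("pics/hov.png",np.hstack([a,b]))
```

```text
5.875 [-0.71290058  0.22812709 -3.34805711] [ 0.01976971 -0.05734654  0.00108861] 0.01148517621143299
8.2667 [0.58165154 0.19900355 0.25497718] [-1.79994704e+02 -2.06847160e-03 -1.51083694e+02] [ 0.14167787 -0.21931415 -2.96329296] [-0.01977384  0.03383484 -0.01912292] 0.011362815170367732
```

View pics/hov.png

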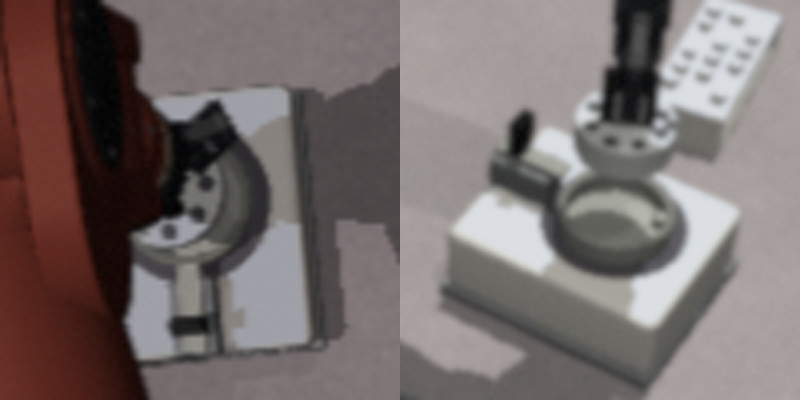

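Run:
```python
from plant import robot
import numpy as np
def ob(s=""):
    o=robot.observe(); print(s,round(o["time"],2),o["tool_pos"].round(4),o["tcp_rot"].round(2)[2],o["ft_force"].round(2),o["torque"].round(3)); return o
ob()
robot.line_to([.5813,.2,.205],vel=.1); robot.pause(.1); ob("above")
g=robot.line_to([.5813,.2,.178],vel=.02,guard=4); ob(g)
robot.pause(.15); ob("settled")
```

```text
8.37 [0.5815 0.1993 0.255 ] -151.06 [ 0.08 -0.04 -2.91] [-0.033  0.045  0.002]
above 9.12 [0.5818 0.2001 0.206 ] -151.0 [ 1.6   0.04 -2.97] [-0.018  0.001  0.001]
True 10.03 [0.5812 0.2    0.1857] -151.0 [ 0.22 -0.83  4.27] [ 0.105 -0.275  0.026]
settled 10.18 [0.5809 0.2    0.1853] -151.0 [-2.02  0.68 -2.07] [0.226 0.316 0.03 ]
```

```bash
cat > srch.py <<'E'
from plant import robot
import numpy as np
X,Y=.5813,.2
def ob(s=""):
    o=robot.observe(); print(s,round(o["time"],2),o["tool_pos"].round(4),o["tcp_rot"].round(2)[2],o["ft_force"].round(2),o["torque"].round(3)); return o
def step(yaw,zhi=.1860,zlo=.1815):
    robot.line_to([X,Y,zhi],vel=.02,rotation=[180,0,yaw])
    g=robot.line_to([X,Y,zlo],vel=.02,guard=5,rotation=[180,0,yaw])
    o=ob(f"{yaw} {g}"); return g,o
E
python3 - <<'E'
from srch import *
for y in (-150,-148,-146):
    g,o=step(y)
    if not g or o["tool_pos"][2]<.183: break
E
```

```text
-150 False 10.81 [0.5809 0.2001 0.1809] -149.99 [-1.11  1.86 -3.46] [0.323 0.273 0.036]
```

Turning to 30° made it sink below rib level without contact. I'll go on down gently.

Run:
```python
from srch import *
g=robot.line_to([X,Y,.1745],vel=.02,guard=6); ob(g); robot.pause(.2); ob()
```

```text
True 11.13 [0.5814 0.2005 0.1767] -149.97 [-0.63  0.36  5.41] [0.025 0.163 0.075]
 11.33 [0.5814 0.2005 0.1767] -149.97 [0.19 0.87 5.13] [0.021 0.033 0.074]
```

Run:
```python
from srch import *
import cv2
robot.set_gripper(.035); ob("open")
robot.line_to([X,Y,.235],vel=.12); ob("up")
# move off so both cameras can see; go in front of latch, high
robot.set_gripper(0.0)
robot.move_pose([.42,.188,.25],[180,0,-85.65]); ob("front")
t=robot.grab_frame("top"); s=robot.grab_frame("scene"); cv2.imwrite("pics/s1_t.png",t);cv2.imwrite("pics/s1_s.png",s)
a=cv2.resize(t[185:285,210:310],(400,400),interpolation=cv2.INTER_CUBIC); b=cv2.resize(s[150:250,310:410],(400,400),interpolation=cv2.INTER_CUBIC)
cv2.imwrite("pics/s1.png",np.hstack([a,b]))
```

```text
open 11.68 [0.5803 0.2005 0.175 ] -149.97 [ 0.51 -0.21  0.41] [-0.01   0.041  0.024]
up 12.33 [0.5812 0.2    0.2344] -149.96 [ 0.61  0.46 -0.33] [-0.003 -0.02   0.015]
front 13.8 [0.4205 0.188  0.2502] -85.76 [-0.01 -0.81  0.45] [ 0.037 -0.    -0.   ]
```

View pics/s1.png

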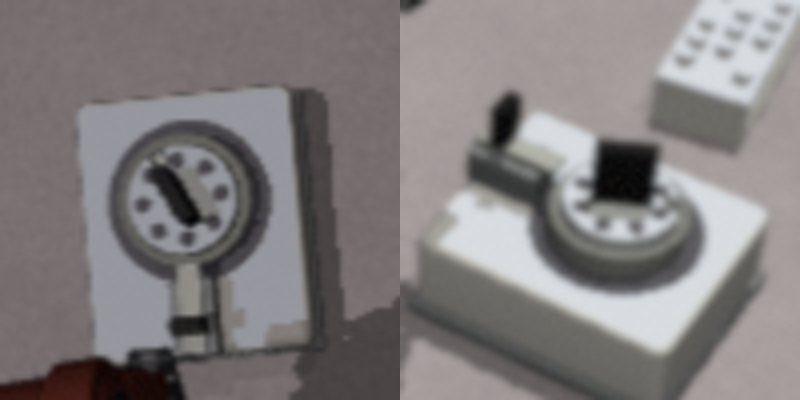

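The pictures show the rotor sitting level in the cup: in the scene crop its disc is just above the rim around (630,205), and in the top view the notch and fin point at the rib. The latch knob is at about top crop (190,325), still out. Now I'll push the latch.

Run:
```python
from srch import *
import cv2
a=np.radians(4.35); u=np.array([np.cos(a),np.sin(a)])
P=lambda s,z:[*(np.array([X,Y])+s*u),z]
robot.move_pose(P(-.130,.24),[180,0,-85.65])
print(robot.line_to(P(-.130,.187),vel=.12,guard=6)); ob("down")
o=robot.observe(); print("w",o["gripper_width"])
g=robot.line_to(P(-.080,.187),vel=.04,guard=10)
o=ob(f"push {g}"); print("s",(o["tool_pos"][:2]-[X,Y])@u)
robot.pause(.2); o=ob(); print("s",(o["tool_pos"][:2]-[X,Y])@u)
t=robot.grab_frame("top"); s=robot.grab_frame("scene"); cv2.imwrite("pics/l1_t.png",t);cv2.imwrite("pics/l1_s.png",s)
a=cv2.resize(t[185:285,210:310],(400,400),interpolation=cv2.INTER_CUBIC); b=cv2.resize(s[150:250,310:410],(400,400),interpolation=cv2.INTER_CUBIC)
cv2.imwrite("pics/l1.png",np.hstack([a,b]))
```

```text
False
down 14.75 [0.4517 0.1902 0.1876] -85.65 [-0.   -0.23 -0.85] [ 0.006 -0.039  0.012]
w 0.00010506732962388163
push True 15.78 [0.4954 0.1935 0.1864] -85.65 [-1.45  0.18  1.65] [-0.087  0.333 -0.037]
s -0.08612393027126036
 15.97 [0.4953 0.1935 0.1861] -85.65 [-0.78 -1.22  1.61] [-0.08   0.074 -0.023]
s -0.0862264086322978
```

View pics/l1.png

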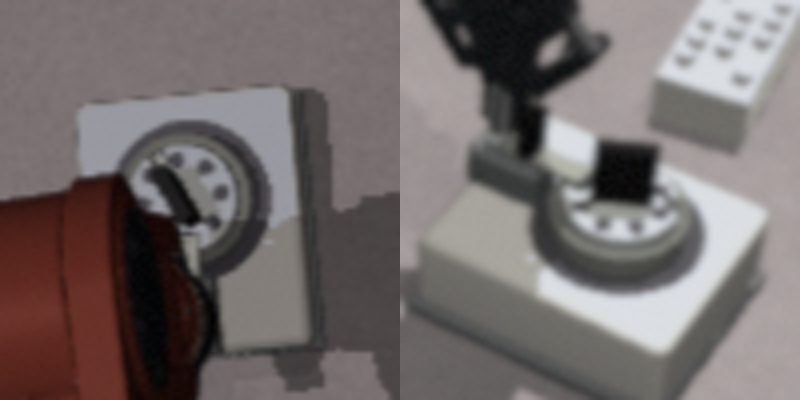

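Run:
```python
from srch import *
import cv2
a=np.radians(4.35); u=np.array([np.cos(a),np.sin(a)])
P=lambda s,z:[*(np.array([X,Y])+s*u),z]
for i in range(2):
    g=robot.line_to(P(-.079,.187),vel=.015,guard=14)
    o=ob(f"push {g}"); print("s",(o["tool_pos"][:2]-[X,Y])@u)
robot.pause(.2); o=ob(); print("s",(o["tool_pos"][:2]-[X,Y])@u)
```

```text
push True 16.38 [0.4956 0.1935 0.1856] -85.63 [-0.23  0.25  0.78] [0.042 0.163 0.   ]
s -0.08597236053990484
push True 16.68 [0.4959 0.1936 0.1851] -85.62 [ 0.29 -0.07  0.36] [-0.016  0.11   0.016]
s -0.0856836874449689
 16.88 [0.4958 0.1935 0.1848] -85.62 [-0.39  0.86 -0.24] [-0.014  0.062  0.027]
s -0.08571437337010686
```

Run:
```python
from srch import *
from h import *
import cv2
a=np.radians(4.35); u=np.array([np.cos(a),np.sin(a)])
P=lambda s,z:[*(np.array([X,Y])+s*u),z]
robot.line_to(P(-.13,.187),vel=.1); robot.line_to(P(-.13,.27),vel=.2)
robot.move_pose([.38,.0,.30],[180,0,-85.65]); ob("away")
t=robot.grab_frame("top"); s=robot.grab_frame("scene"); cv2.imwrite("pics/e_t.png",t);cv2.imwrite("pics/e_s.png",s)
A=cv2.resize(t[205:275,225:295],(560,560),interpolation=cv2.INTER_CUBIC)
c=cam(robot,"top")
for sx,z,col in((-.025,.1045,(0,0,255)),(-.047,.1045,(0,255,255)),(-.066,.1365,(0,255,0)),(-.088,.1365,(255,0,0))):
    for w in(-.011,.011):
        p=np.array([X,Y])+sx*u+w*np.array([-u[1],u[0]]); q=proj(c,[[*p,z]])[0]; cv2.circle(A,tuple(((q-[225,205]+.5)*8).astype(int)),3,col,-1)
cv2.imwrite("pics/e1.png",A)
cv2.imwrite("pics/e2.png",cv2.resize(s[150:250,310:410],(600,600),interpolation=cv2.INTER_CUBIC))
```

```text
away 18.88 [0.3802 0.0004 0.2993] -85.68 [-0.37  0.44  0.69] [ 0.02  -0.05  -0.017]
```

View pics/e1.png

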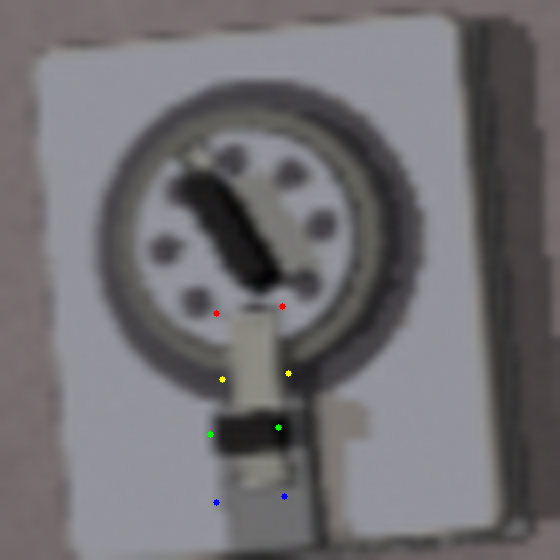

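View pics/e2.png

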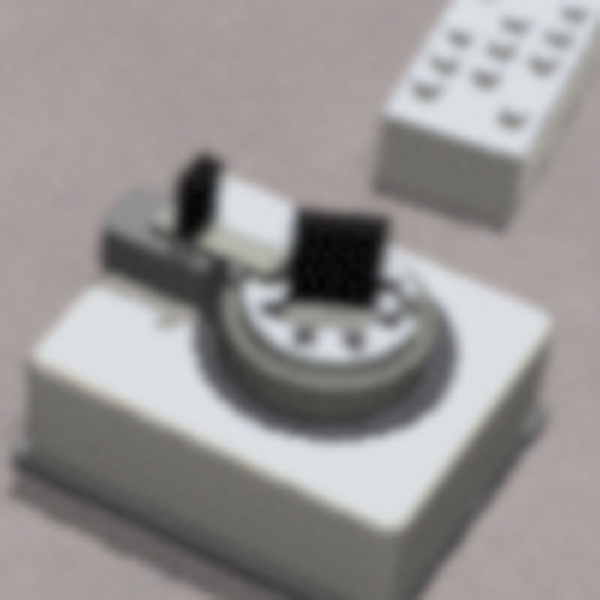

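In the top view the tongue tip (255,308) lies on the predicted "fully in" marks and the knob is on its "in" marks. The rotor is flat under the tongue. I'll quickly check the bystanders and then hand in.

Run:
```python
from plant import robot
import cv2,numpy as np
for n,a,b in(("top","top0","e_t"),("scene","scene0","e_s")):
    A=cv2.imread(f"pics/{a}.png",0);B=cv2.imread(f"pics/{b}.png",0)
    pts=dict(top=dict(comb=(418,268),vial=(382,209),pink=(376,273),purple=(431,207),tray=(334,288),pip=(332,222),rack=(170,259),bottle=(480,223),beaker=(490,275)),scene=dict(comb=(214,320),vial=(302,324),pink=(247,280),purple=(259,376),tray=(267,244),pip=(328,280),rack=(394,162)))[n]
    for k,(x,y) in pts.items():
        p=A[y-18:y+18,x-18:x+18].astype(np.float32);q=B[y-18:y+18,x-18:x+18].astype(np.float32)
        print(n,k,np.round(cv2.phaseCorrelate(p,q)[0],2),round(float(np.abs(p-q).mean()),1))
```

```text
top comb [-0.1   0.25] 12.9
top vial [ 0.05 -0.04] 5.6
top pink [-0.08 -0.13] 17.8
top purple [-0.05  0.01] 4.2
top tray [-0.71 -0.54] 26.7
top pip [ 0.05 -0.01] 5.1
top rack [-0.08  0.02] 6.0
top bottle [0.07 0.05] 4.7
top beaker [-0.05 -0.05] 4.6
scene comb [-0.1   0.48] 24.2
scene vial [-0.01  0.08] 7.4
scene pink [ 0.12 -0.28] 17.1
scene purple [ 0.05 -0.1 ] 4.8
scene tray [-0.14 -0.08] 8.1
scene pip [-0.    0.09] 7.4
scene rack [0.04 0.02] 8.4
```

Run:
```python
from plant import robot
o=robot.observe(); print(o["time"],o["ft_force"])
robot.job_done()
```

```text
18.975 [-1.0185319   0.89468218  0.55400443]
the job is handed in; nothing more can be done
```

The rotor is in the cup, released, with the latch pushed in over its rim. I handed the job in at 19.0 s of the 61 s allowed.

- **Rotor:** I gripped the silver rotor by its fin and rested it on the rib with a 4 N guard. Turning it about 1°, to roughly 30° in world axes, let it drop. It met the floor about 10 mm lower with its underside at about 73 mm, the seated height. The most force I read between rotor and spinner was about 8 N.
- **Latch:** I pushed the knob with shut fingers until it hit a hard stop, and two further gentle pushes gained only about 0.5 mm. In the last top picture the tongue tip and knob sit on the marks computed for fully in, and the rotor looks flat under the tongue.
- **Bystanders:** nothing appears to have moved. Image shifts were under 0.5 pixel, except 0.9 pixel for the gel tray in the top view. I put that down to the arm or its shadow, as the scene view shows under 0.2 pixel for it.
- **Readings that disagreed:** the force at the latch stop read near zero just after each guard stop, so the hard stop rests on the guard trips and the finger position. The cup's position from the two cameras differed by about 2–3 mm. I used the top camera's value and the rotor entered the cup cleanly.

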